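Clamp a motor in the tilted holding fixture

TASK

Clamp the large motor in the tilted fixture: lay it in the black nest, shaft pointing down the slope through the notch of the steel end plate. The blue stop is still clamped where the last job left it: loosen its red wing knob anticlockwise, slide the stop down until its nose holds the motor home against the end plate, and turn the knob clockwise until it is tight again. Leave the other things on the bench where they are.

Things in the scene. Friction and masses are not known exactly. Their poses are not given: they have to be found in the camera images.
- motor: The only large motor: steel can, black rear cap, 57 long, 38 wide (rounded sides, widest at mid-height), 30 across its top and bottom flats, 0.21 kg; lies on a flat in the tray. Origin on its axis, mid-length of the can. x runs along it from shaft end to rear, z up. Can faces at x = -28.5 and +28.5. Front: boss 16 dia x 5, shaft 5 dia to x = -51. Rear boss 12 dia ends at x = +31.5.
- fixture: Tilted motor-holding fixture bolted to the bench, 250 x 150, 160 high. Its aluminium deck climbs at 30 degrees away from the robot's side. From low to high: steel end plate, black nest, guide rail with the blue stop. Nothing else stands above the deck. Origin: centre of the underside; x horizontal, towards the high end.
- nest_home (a point): On the end plate's upper face, on the axis of a nested motor. x climbs the slope, y across, z the deck's outward normal. Motor home: its front can face on the end plate, so its origin at x = 28.5, y = 0, z = 0, axes parallel. Nest floor at z = -15 (x 1 to 55); white cheeks 37 apart, 7 high above it (x 7 to 53). End plate top at z = +13; notch 26 wide, open upwards, for boss and shaft.
- stop_nose (a point): Centre of the orange nose face, 18 dia, of the blue sliding stop; it lies on y = 0, z = 0 of nest_home and has the same axes. It presses on the motor's rear boss, at x = 60 of nest_home when the motor is home. The blue carriage behind it is 44 long, 50 wide, its top 17 above this point; the knob's axis is 36 up the slope from the nose face.
- stop (a joint): How far the stop is slid down the slope, m: 0 = fully up (nose at x = 137 mm of nest_home), 0.077 = against a motor that is home, travel ends at 0.095. While the knob is loose the stop stays where it is left and needs 1 to 7 N to slide; it may be slid by holding the knob. Clamped, it resists 25 to 50 N.
- knob_grip (a point): On the axis of the red wing knob on top of the stop, at mid-height of the wing; moves with stop and knob. x along the wing, z outward along the knob's axis (the deck's normal). The wing is a bar 46 long (x), 12 thick (y), its faces from z = -11 to z = +10; below it a black hub 22 dia, and at z = -20 the top of the carriage.
- stop_knob (a joint): Clamp knob, rad: 0 = fully loose (wing 40 degrees anticlockwise of the slope line, seen from above), grows clockwise. The clamp bites from about 0.5 on and is free below that; the knob meets its end, fully tight, at 1.4, where tightening takes about 0.4 N m. It starts tight, at 1.2 to 1.4, and stays where it is left.
- tray: Blue shallow tray holding the motors, fixed, 200 (x) x 320 (y), floor 4 thick, rim 11 high. Origin: centre of its underside, on the bench.
- small_motor_1: Bystander: small motor with white rear cap, 34 x 24 x 20, loose in the tray. Origin at its centre.
- small_motor_2: Bystander: as small_motor_1.
- screwdriver: Bystander: screwdriver lying at the back of the bench. Origin on the bench under its middle.
- thermos: Bystander: pale drinking bottle with grey cap, 64 dia, 170 high. Origin under its middle.
- caliper: Bystander: digital caliper, 200 long, lying flat. Origin under its middle.
- pinion_bin: Bystander: small blue bin of brass pinions, 130 x 100 x 55. Origin under its middle.
- flux_pot: Bystander: white round pot, 64 dia, 42 high. Origin under its middle.

How it is judged:
By the outcome, as a careful person would: the job done as asked, in the order asked, and still so for the second after the job is handed in, with the robot touching nothing.
It also fails if it takes over 56 s, if anything falls off the work surface, if the arm or the gripper's body presses on something with over 40 N, if the wrist force passes 120 N, or if a joint passes its speed limit or range.

ROBOT

A 6-joint arm with a two-finger parallel gripper is mounted at the origin on the work surface. World frame = base frame: x ahead of the robot, y to its left, z up, the work surface at z = 0. Lengths are in m, angles in rad, forces in N, time in s.
With the tool pointing down it reaches from about 0.325 to 0.85 m from the base axis. Payload 4.4 kg.
Tool frame: the origin (TCP) lies between the finger pads; the fingertips stand finger_overhang ahead of it and the grasp point (between the pads) lies 6 mm ahead of it (finger_overhang is the distance from the TCP to the fingertips, in m); z points along the fingers, y is the line along which they close (so a half turn about z gives the same grasp; the last joint's range is limited). The gripper opens to 94 mm and grips with 3 to 60 N. Pads are 16 mm wide; open, the fingers measure 119 mm over their backs; the gripper's body (75 mm by 177 mm) begins 78 mm behind the grasp point.
Start: joints at [1.046, 0.207, 1.542, -0, 1.393, -0.15], TCP at [0.21, 0.535, 0.23] pointing down, gripper open.
Joint ranges: [-2.73, 2.73], [-0.86, 2.22], [0.23, 2.46], [-1.11, 4.25], [0.08, 2.63], [-2.82, 2.82]. Speed limits (rad/s): [2.79, 2.79, 3.14, 3.14, 3.14, 3.14].

INTERFACE

Orientations are given as a 3x3 rotation matrix whose columns are the frame's x, y, z axes.
In Python, from workcell import get_obs, grab_frame, camera_model, close_job, finger_overhang gives the robot as it stands.
- The arm moves only by the shell command python3 -m pendant 'ROWS' [OPENING] [FORCE]. ROWS is a JSON object of lists of equal length, an entry for each row: "travel": the shift along the tool's x, y, z in units of 0.5 m (1.0 is 0.5 m), a list of three; "twist": the turn, a rotation vector about the tool's x, y, z in units of pi rad (1.0 is pi rad), a list of three. In form: {"travel": [[tx, ty, tz], ...], "twist": [[wx, wy, wz], ...]}. A call has exactly 8 rows; each row is the pose to reach, as a shift and turn from the pose commanded when the call began, along the tool's axes at that moment, turning the shorter way round; what a row does not reach only later rows make up. A row lasts 1/8 s, in which the tool goes at most 62.5 mm and 10.7 degrees, less where a joint would pass 70% of its speed; a pose out of reach is approached as far as the arm can. A call with a number of a shift or a turn outside -1 to 1 is refused whole. A call with a gripper value outside its range is refused whole. OPENING is the closure, from 0 (fully open) to 1 (shut), set as the call begins (- or left out, the last holds). The fingers move at their own pace and stop on an object; FORCE is the grip in N (left out, the last holds). Time passes only in rows, so rows that repeat a pose let the fingers close, or fill a call up. It gives the time, the measured TCP pose, the force, the opening and the grip force at its end, in the units of the state.
- get_obs(): the state, without advancing time (a new reading comes with each control period).
- grab_frame(name): name is "scene" or "side" or "wrist"; returns (picture, depth): 400x640x3 uint8, red, green, blue; 400x640 float32, m along the optical axis (not along the pixel's ray), 0 where there is no reading.
- camera_model(name): a dict with "fx", "fy", "cx", "cy" (pixels), "k1" (the pictures are not rectified: a ray, as slopes to the right and down, at radius r is drawn at 1 + k1 r^2 times it, then the intrinsics apply), "position" and "rotation" of the camera in the world. Camera axes: x right, y down, z forward; pixel columns grow to the right and rows downward; lengths in m; the calibration is good to about 2 mm. A picture is of the moment at which its call begins: read the wrist's pose just before it. camera_model takes no time and is no camera call; for the wrist camera it gives the pose at the moment of the call.
- close_job(): hands the job in; it is judged then, once.
The state is a dict: "time_s": time; "q": joint angles; "qd": joint speeds; "joint_efforts": joint torques, N m; "position": TCP position; "ee_rot": TCP orientation; "force": force on the tool from outside, world axes, zero at the start; "torque": the same for the moment, N m; "opening": opening from 0.0 (shut) to 1.0 (fully open); "gripper_force": force on a finger pad.
Only numpy, scipy, OpenCV 4.12 (cv2) and the standard library are available. Lean on these libraries where they do the work, as an engineer would, in place of code of your own. Each camera call takes 0.05 s, during which the arm holds its last target. There are 200 camera calls.

## Working session

There is one attempt and no reset: what is moved stays moved. The work goes in short steps, Python scripts to look and compute and a shell command to move; the robot and the scene stay as the last step left them, time stands still between calls to the robot, and variables do not carry over. Pictures are saved under pics/ and viewed, at most 10 in all, crops included, and the job is handed in when it is done.

```bash
ls; mkdir -p pics
cat > h.py <<'E'
import numpy as np, cv2
from workcell import *
def snap(n,f=None):
    m=camera_model(n); p,d=grab_frame(n)
    if f: cv2.imwrite('pics/'+f,p[:,:,::-1])
    return m,p,d
def cloud(m,d):
    v,u=np.mgrid[0:d.shape[0],0:d.shape[1]].astype(float)
    x=(u-m['cx'])/m['fx'];y=(v-m['cy'])/m['fy']
    a,b=x.copy(),y.copy()
    for _ in range(8):
        s=1+m['k1']*(a*a+b*b); a=x/s;b=y/s
    P=np.stack([a*d,b*d,d],-1)
    return P@np.array(m['rotation']).T+np.array(m['position'])
E
python3 - <<'E'
from h import *
o=get_obs();print(o,finger_overhang)
for n in('scene','side'):
    m,p,d=snap(n,n+'0.png');print(m);np.savez(n+'0.npz',p=p,d=d,P=cloud(m,d))
E
```

```text
pics
{'time_s': 0.0, 'q': array([ 1.04648624e+00,  2.07445217e-01,  1.54294483e+00, -9.83188431e-06,
        1.39348190e+00, -1.50466634e-01]), 'qd': array([-1.12375721e-03,  4.00138679e-05, -9.90634610e-05,  9.55036691e-04,
       -7.27348764e-04,  1.29460927e-03]), 'joint_efforts': array([ 7.81333183e-04, -3.70869076e+01, -2.81419659e+01,  6.97972463e-02,
        3.59135738e-02, -2.29695415e-04]), 'position': array([0.20960433, 0.53463148, 0.22928076]), 'ee_rot': array([[-9.30931062e-01,  3.65193202e-01, -1.13266792e-03],
       [ 3.65194808e-01,  9.30929020e-01, -1.97795130e-03],
       [ 3.32099068e-04, -2.25498075e-03, -9.99997402e-01]]), 'force': array([-0.50050737, -0.78109624, -0.37802934]), 'torque': array([-0.00648134,  0.01793899, -0.0041516 ]), 'gripper_force': 0.0, 'opening': 1.0033596243234129} 0.025
{'fx': 441.55062184127206, 'fy': 441.55062184127206, 'cx': 326.58769832968886, 'cy': 199.42592564752553, 'k1': -0.057875411252680475, 'position': array([ 1.51773763, -0.09047363,  0.83065706]), 'rotation': array([[ 0.106069  ,  0.57927969, -0.80819825],
       [ 0.99425143, -0.04984332,  0.09476145],
       [ 0.0146101 , -0.81360352, -0.58123649]])}
{'fx': 384.482270097088, 'fy': 384.482270097088, 'cx': 314.1949654191223, 'cy': 196.34539961995193, 'k1': -0.025444361439495945, 'position': array([ 0.44877635, -1.05285896,  0.8060932 ]), 'rotation': array([[ 0.9952823 , -0.06390006,  0.07300638],
       [-0.09562631, -0.51893821,  0.84944614],
       [-0.01639386, -0.85242003, -0.52260054]])}
```

View pics/scene0.png

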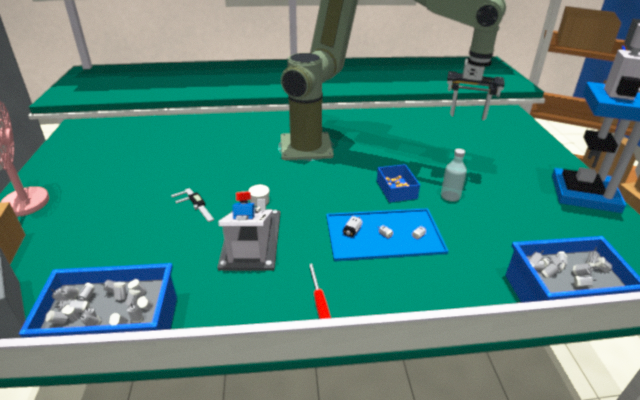

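View pics/side0.png

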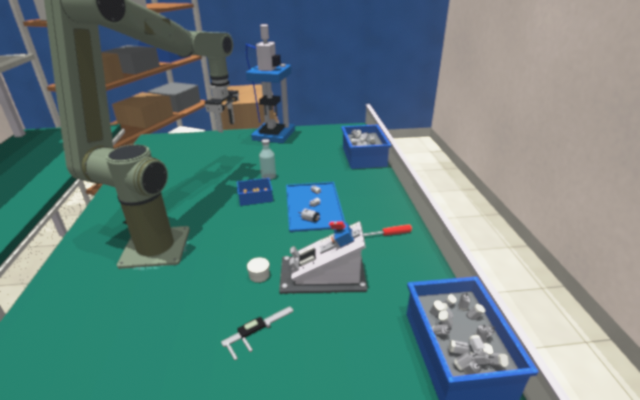

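The scene view shows the motor in the tray at (353,226), with its black cap towards the camera, and the fixture at (250,235) with its red knob at (243,197). In the side view the motor is at (310,215) and the knob at (338,225).

Run:
```python
from h import *
for n,pts in(('scene',[(353,224),(243,197),(243,208),(352,217),(385,231),(420,231),(258,195)]),('side',[(310,215),(314,216),(305,213),(338,225),(343,237),(308,257),(294,262),(315,190),(314,202)])):
    z=np.load(n+'0.npz')
    for u,v in pts: print(n,u,v,z['P'][v,u].round(3),z['p'][v,u])
z=np.load('side0.npz');P=z['P'];p=z['p'].astype(int)
red=(p[...,0]>120)&(p[...,1]<60)&(abs(P[...,0]-.6)<.3)&(P[...,2]>.1);print('red',P[red].mean(0),red.sum())
m=camera_model('wrist');print(m);o=get_obs();R=o['ee_rot'];print(R.T@(m['position']-o['position']),R.T@m['rotation'])
```

```text
scene 353 224 [0.539 0.102 0.035] [231 233 235]
scene 243 197 [ 0.589 -0.195  0.183] [182  20  12]
scene 243 208 [ 0.617 -0.195  0.169] [ 13 125 209]
scene 352 217 [0.503 0.105 0.032] [209 224 238]
scene 385 231 [0.559 0.193 0.019] [199 203 206]
scene 420 231 [0.574 0.293 0.023] [232 233 234]
scene 258 195 [ 0.38  -0.172  0.043] [251 251 247]
side 310 215 [0.53  0.082 0.031] [176 176 178]
side 314 216 [0.544 0.073 0.031] [57 60 64]
side 305 213 [0.513 0.09  0.036] [190 190 193]
side 338 225 [ 0.585 -0.208  0.19 ] [138  48  48]
side 343 237 [ 0.597 -0.225  0.16 ] [ 39  77 117]
side 308 257 [ 0.501 -0.2    0.077] [138 138 132]
side 294 262 [ 0.459 -0.217  0.077] [149 150 151]
side 315 190 [0.567 0.275 0.019] [158 159 158]
side 314 202 [0.553 0.178 0.024] [162 163 165]
red [ 0.58013829 -0.23520413  0.20854529] 31
{'fx': 324.97640901310666, 'fy': 324.97640901310666, 'cx': 321.0846220730683, 'cy': 200.5958985277529, 'k1': -0.03677961482766275, 'position': array([0.14099935, 0.56160067, 0.38448908]), 'rotation': array([[ 0.36586352,  0.89978208,  0.2377732 ],
       [ 0.93066759, -0.35336044, -0.09483795],
       [-0.00131385,  0.25598556, -0.96667971]])}
[ 0.07374433 -0.00034451 -0.15502575] [[-8.03587737e-04 -9.66609394e-01 -2.56253066e-01]
 [ 9.99999450e-01 -9.49518986e-04  4.45757309e-04]
 [-6.74190353e-04 -2.56252566e-01  9.66609625e-01]]
```

```bash
cat >> h.py <<'E'
from scipy.spatial.transform import Rotation as Ro
DOWN=np.array([[-1,0,0],[0,1,0],[0,0,-1.]])
def go(p,R=DOWN):
    o=get_obs();A=o['ee_rot']
    print('travel',(A.T@(np.array(p)-o['position'])/.5).round(4),'twist',(Ro.from_matrix(A.T@R).as_rotvec()/np.pi).round(4))
E
python3 -c "
from h import *
go([.46,-.04,.34])"
```

```text
travel [-0.8858 -0.8877 -0.2196] twist [-0.0006 -0.0002 -0.119 ]
```

```bash
python3 -m pendant '{"travel":[[-0.1,-0.1,-0.2],[-0.886,-0.888,-0.22],[-0.886,-0.888,-0.22],[-0.886,-0.888,-0.22],[-0.886,-0.888,-0.22],[-0.886,-0.888,-0.22],[-0.886,-0.888,-0.22],[-0.886,-0.888,-0.22]],"twist":[[0,0,0],[0,0,-0.119],[0,0,-0.119],[0,0,-0.119],[0,0,-0.119],[0,0,-0.119],[0,0,-0.119],[0,0,-0.119]]}' 0
python3 -c "
from h import *
go([.46,-.04,.34])"
```

```text
time_s: 1.1
position: [0.3949, 0.1094, 0.3241]
ee_rot: [[-1.0, -0.0, 0.0], [-0.0, 1.0, 0.0], [-0.0, 0.0, -1.0]]
force: [1.4, 0.3, -0.3]
opening: 1.003
gripper_force: 0.0
travel [-0.1302 -0.2988 -0.0319] twist [0.0001 0.0001 0.0001]
```

```bash
python3 -m pendant '{"travel":[[-0.13,-0.3,-0.03],[-0.13,-0.3,-0.03],[-0.13,-0.3,-0.03],[-0.13,-0.3,-0.03],[-0.13,-0.3,-0.03],[-0.13,-0.3,-0.03],[-0.13,-0.3,-0.03],[-0.13,-0.3,-0.03]],"twist":[[0,0,0],[0,0,0],[0,0,0],[0,0,0],[0,0,0],[0,0,0],[0,0,0],[0,0,0]]}'
python3 - <<'E'
from h import *
m,p,d=snap('wrist','w1.png');np.savez('w1.npz',p=p,d=d,P=cloud(m,d))
E
```

```text
time_s: 2.1
position: [0.4596, -0.038, 0.3392]
ee_rot: [[-1.0, -0.001, 0.0], [-0.001, 1.0, -0.0], [-0.0, -0.0, -1.0]]
force: [-0.4, 0.4, -0.0]
opening: 1.002
gripper_force: 0.0
```

View pics/w1.png

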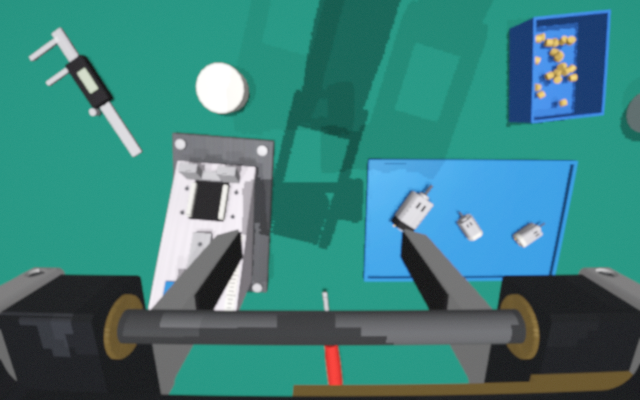

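The wrist view shows the motor at (412,210), with its shaft to the upper right at (428,188). The nest is at (210,200), the end plate at about y=170, and the stop is hidden behind the left finger. Next I'll fit these from the depth data.

Run:
```python
from h import *
z=np.load('w1.npz');P=z['P'];d=z['d'];p=z['p'].astype(int)
ok=d>0
# tray floor, bench
print('bench',np.median(P[100:140,300:330,2]),'tray',np.median(P[250:270,380:395,2]))
box=np.zeros(d.shape,bool);box[175:240,385:436]=1
s=box&ok&(P[...,2]>.012)&(P[...,2]<.045)
q=P[s];print('motor n',len(q),q.min(0),q.max(0))
top=q[q[:,2]>q[:,2].max()-.004]
can=q[q[:,2]>.022]
for nm,a in(('can',can),('top',top)):
    r=cv2.minAreaRect((a[:,:2]*1000).astype(np.float32));print(nm,r, a.mean(0))
    w=np.linalg.svd(a[:,:2]-a[:,:2].mean(0),full_matrices=0)[2][0];print(np.degrees(np.arctan2(w[1],w[0])))
# fixture
box[:]=0;box[160:300,150:275]=1
f=box&ok&(P[...,2]>.03)
q=P[f];print('fix',len(q),q.min(0),q.max(0))
# deck plane: RANSAC restricted to 30deg tilt
rng=np.random.default_rng(0);best=0
for _ in range(2000):
    a=q[rng.choice(len(q),3,False)];n=np.cross(a[1]-a[0],a[2]-a[0]);l=np.linalg.norm(n)
    if l<1e-6: continue
    n/=l;n*=np.sign(n[2])
    if abs(np.degrees(np.arccos(n[2]))-30)>4: continue
    i=abs((q-a[0])@n)<.0012
    if i.sum()>best: best=i.sum();I=i
a=q[I];c=a.mean(0);n=np.linalg.svd(a-c,full_matrices=0)[2][2];n*=np.sign(n[2])
print('deck',best,c,n,'tilt',np.degrees(np.arccos(n[2])),'yaw',np.degrees(np.arctan2(-n[1],-n[0])))
# base plate (dark) outline
dark=ok&(P[...,2]>.004)&(P[...,2]<.03);dark[:,:150]=0;dark[:,285:]=0;dark[:125]=0;dark[300:]=0
b=P[dark];print('base z',np.median(b[:,2]))
np.savez('deck.npz',c=c,n=n)
big=cv2.resize(z['p'][120:320,130:450],None,fx=2.5,fy=2.5,interpolation=2);cv2.imwrite('pics/w1c.png',big[:,:,::-1])
```

```text
bench 0.0007424331325281419 tray 0.0052501890749868385
motor n 1043 [0.48569979 0.06801581 0.01364174] [0.55915146 0.12896123 0.03806581]
can ((520.8532104492188, 102.99764251708984), (35.97220230102539, 83.09446716308594), 57.13414764404297) [0.52511479 0.09701726 0.0325997 ]
-37.34607084167414
top ((529.3563842773438, 98.32349395751953), (27.88015365600586, 57.39976119995117), 56.079673767089844) [0.52789945 0.09950032 0.03518552]
-34.77103309404522
fix 11907 [ 0.44454234 -0.25445743  0.03003392] [ 0.6499984  -0.0846042   0.39125277]
deck 4321 [ 0.52848612 -0.1991745   0.08634441] [-0.49922725  0.04219348  0.86544316] tilt 30.066652910765857 yaw -4.831020150329452
base z 0.012885741096222314
```

View pics/w1c.png

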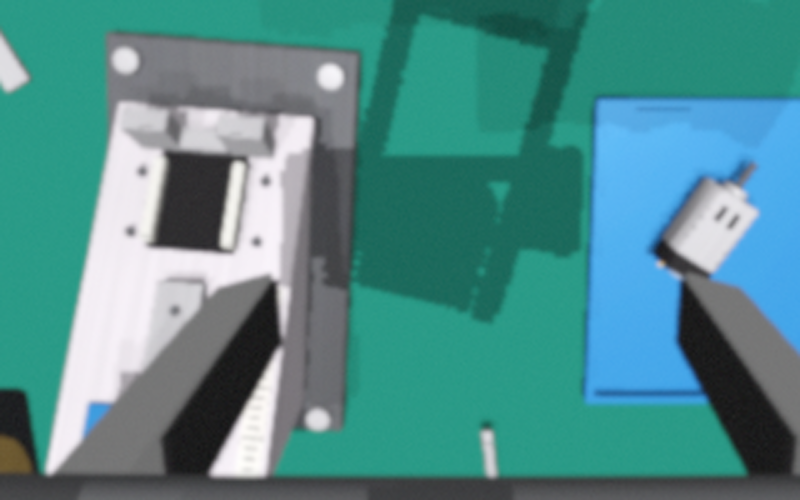

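The crop shows the nest between its white cheeks, centred near (198,200), and the end plate blocks at y≈130. The motor is centred near (708,225). Motor fit: centre (0.529, 0.098), axis at -34°, top at z≈0.035, which agrees with the given sizes. Next is a squarer look at the fixture and its stop.

```bash
cat >> h.py <<'E'
def nestR(psi=-4.6):
    c,s=np.cos(np.radians(psi)),np.sin(np.radians(psi));k=np.sqrt(.75)
    return np.array([[c*k,-s,-c/2],[s*k,c,-s/2],[.5,0,k]])
def toolR(psi=-4.6): return nestR(psi)@np.diag([-1,1,-1.])
E
python3 -c "
from h import *
go([.528,-.20,.336],toolR())"
```

```text
travel [-0.1363 -0.3238  0.0065] twist [ 0.0068 -0.1665  0.0253]
```

```bash
python3 -m pendant '{"travel":[[-0.136,-0.324,0.006],[-0.136,-0.324,0.006],[-0.136,-0.324,0.006],[-0.136,-0.324,0.006],[-0.136,-0.324,0.006],[-0.136,-0.324,0.006],[-0.136,-0.324,0.006],[-0.136,-0.324,0.006]],"twist":[[0.0068,-0.1665,0.0253],[0.0068,-0.1665,0.0253],[0.0068,-0.1665,0.0253],[0.0068,-0.1665,0.0253],[0.0068,-0.1665,0.0253],[0.0068,-0.1665,0.0253],[0.0068,-0.1665,0.0253],[0.0068,-0.1665,0.0253]]}'
python3 - <<'E'
from h import *
m,p,d=snap('wrist','w2.png');np.savez('w2.npz',p=p,d=d,P=cloud(m,d));print(get_obs()['q'])
E
```

```text
time_s: 3.15
position: [0.5282, -0.1999, 0.3364]
ee_rot: [[-0.863, 0.08, 0.498], [0.069, 0.997, -0.04], [-0.5, -0.0, -0.866]]
force: [0.4, -0.9, -0.0]
opening: 1.001
gripper_force: 0.0
[-0.67773857 -0.19594284  1.81540199  0.3212418   1.09848174 -2.25400481]
```

View pics/w2.png

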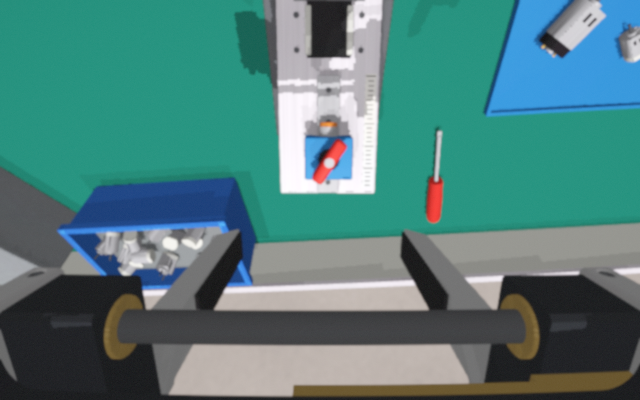

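The stop is visible: red wing from (318,180) to (343,145), blue carriage at (330,158), orange nose at (328,125), and the nest at (328,28). Now the exact fit in the deck's axes.

Run:
```python
from h import *
z=np.load('w2.npz');P=z['P'];d=z['d'];p=z['p'].astype(int);w1=np.load('w1.npz')
ok=d>0
box=np.zeros(d.shape,bool);box[0:200,262:400]=1
N=nestR(-4.6)
q=P[box&ok&(P[...,2]>.04)];h=q@N[:,2]
H=np.histogram(h,bins=np.arange(h.min(),h.max(),.002));k=H[0].argmax();print('deck h',H[1][k],H[0][k])
a=q[abs(h-H[1][k]-.001)<.003];c=a.mean(0);n=np.linalg.svd(a-c,full_matrices=0)[2][2];n*=np.sign(n[2]);print('n',n,'tilt',np.degrees(np.arccos(n[2])),'yaw',np.degrees(np.arctan2(-n[1],-n[0])))
hd=np.median(a@N[:,2]);print('deck h med',hd)
r=cv2.minAreaRect(((a@N)[:,:2]*1000).astype(np.float32));print('deck rect in N',r)
# red, blue, orange
R,G,B=p[...,0],p[...,1],p[...,2]
def rep(nm,m):
    b=(P[m&box&ok]@N)*1000;b=b[abs(b[:,2]-hd*1000)<90];print(nm,len(b),b.mean(0).round(1),np.percentile(b,[2,98],0).round(1).tolist());return b
red=rep('red',(R>120)&(G<70)&(B<70))
tp=red[red[:,2]>np.percentile(red[:,2],95)-5]; r=cv2.minAreaRect(tp[:,:2].astype(np.float32));print('wing rect',r)
w=np.linalg.svd(tp[:,:2]-tp[:,:2].mean(0),full_matrices=0)[2][0];print('wing ang',np.degrees(np.arctan(w[1]/w[0])),'z',np.median(tp[:,2]))
bl=rep('blue',(B>130)&(R<60));tb=bl[bl[:,2]>np.percentile(bl[:,2],90)-4];print('blue rect',cv2.minAreaRect(tb[:,:2].astype(np.float32)),np.median(tb[:,2]))
rep('orange',(R>180)&(G>80)&(G<170)&(B<90))
blk=rep('black nest',(R<60)&(G<60)&(B<60)&(np.mgrid[0:400,0:640][0]<65)&(abs(np.mgrid[0:400,0:640][1]-328)<25))
for nm,zz in(('w1',w1),('w2',z)):
    PP=zz['P'];dd=zz['d'];L=(PP@N)*1000;m=(dd>0)&(PP[...,2]>.03)&(abs(L[...,2]-hd*1000)<60)
    # slices in nest region by height above deck
    X=L[m];ctr=(blk.mean(0))
    hh=X[:,2]-hd*1000
    s=(abs(X[:,0]-ctr[0])<22)&(abs(X[:,1]-ctr[1])<45)
    for y0 in range(-45,45,3):
        t=s&(X[:,1]-ctr[1]>=y0)&(X[:,1]-ctr[1]<y0+3)
        if t.sum(): print(y0,t.sum(),np.median(hh[t]).round(1),end=' | ')
    print(nm)
    s=abs(X[:,1]-ctr[1])<26;s&=abs(X[:,1]-ctr[1])>14
    for x0 in range(-60,60,3):
        t=s&(X[:,0]-ctr[0]>=x0)&(X[:,0]-ctr[0]<x0+3)
        if t.sum(): print(x0,t.sum(),np.median(hh[t]).round(1),np.percentile(hh[t],95).round(1),end=' | ')
    print()
print('ctr',ctr)
```

```text
deck h -0.19650604367611205 6459
n [-0.49925392  0.03873081  0.86558965] tilt 30.0498955553614 yaw -4.435971528730901
deck h med -0.1964448693477219
deck rect in N ((550.9699096679688, -149.69590759277344), (204.2235107421875, 110.00076293945312), 0.030101383104920387)
red 132 [ 602.8 -152.  -131.5] [[587.8, -163.5, -141.6], [621.0, -138.8, -127.7]]
wing rect ((604.4386596679688, -152.6115264892578), (5.87796688079834, 41.465782165527344), 51.039703369140625)
wing ang -34.91456336414841 z -129.97574016842773
blue 172 [ 590.5 -150.6 -166.7] [[489.4, -169.7, -283.6], [616.1, -61.1, -157.1]]
blue rect ((601.5442504882812, -150.14541625976562), (30.594934463500977, 42.50953674316406), 0.7661219239234924) -158.61925359774642
orange 179 [ 597.8 -148.5 -137.9] [[572.0, -161.2, -172.1], [623.9, -138.0, -127.1]]
black nest 1874 [ 477.6 -150.  -190.6] [[452.5, -166.7, -192.3], [503.8, -133.1, -189.0]]
-45 61 -0.1 | -42 72 0.1 | -39 64 -0.1 | -36 67 -0.1 | -33 72 0.4 | -30 12 0.5 | -27 6 12.0 | -24 70 13.1 | -21 134 11.6 | -18 68 5.8 | -15 74 6.0 | -12 68 5.9 | -9 70 5.9 | -6 74 5.9 | -3 71 5.7
[... 1154 characters left out ...]
5.9 | 18 161 12.3 | 21 136 12.8 | 24 80 0.5 | 27 127 -0.1 | 30 131 -0.1 | 33 121 0.1 | 36 124 -0.1 | 39 132 -0.2 | 42 127 -0.2 | w2
-30 21 2.6 3.4 | -27 55 4.8 6.6 | -24 50 5.4 7.0 | -21 52 6.5 13.7 | -18 72 11.9 13.6 | -15 80 11.7 13.7 | -12 75 11.3 13.9 | -9 71 11.4 13.4 | -6 67 11.0 13.3 | -3 72 11.8 13.4 | 0 66 11.7 14.0 | 3 71 10.9 13.8 | 6 66 11.8 13.9 | 9 69 12.0 13.8 | 12 73 11.9 13.7 | 15 66 11.8 13.6 | 18 67 11.4 13.9 | 21 67 11.2 13.6 | 24 81 6.2 13.0 | 27 83 0.6 6.5 | 30 65 -0.3 0.6 | 33 67 -0.0 1.3 | 36 68 -0.3 1.0 | 39 69 0.1 1.2 | 42 68 -0.1 1.0 | 45 67 -0.1 1.6 | 48 66 0.1 1.3 | 51 66 -0.2 1.1 | 54 65 -0.1 1.2 | 57 65 0.0 1.4 | 
ctr [ 477.55057044 -149.99385026 -190.64865039]
```

Run:
```python
from h import *
z=np.load('w2.npz');P=z['P'];d=z['d']
N=nestR(-4.6);L=(P@N)*1000-np.array([449.6,-150,-175.5])
v,u=np.mgrid[0:400,0:640]
m=(d>0)&(v<200)&(u>280)&(u<380)&(L[...,0]>60)
def rep(nm,lo,hi):
    b=L[m&(L[...,2]>lo)&(L[...,2]<hi)];print(nm,len(b),np.percentile(b,[1,99],0).round(1).tolist(),cv2.minAreaRect(b[:,:2].astype(np.float32)))
    w=np.linalg.svd(b[:,:2]-b[:,:2].mean(0),full_matrices=0)[2][0];print(b.mean(0),np.degrees(np.arctan(w[1]/w[0])))
rep('wing',43,60);rep('carriage',14,20);rep('nose',-12,12)
# motor refined from w2 too (partially)
b=(d>0)&(u>535)&(v<60)&(P[...,2]>.031)&(P[...,2]<.04)&(u<612)
a=P[b]*1000;print('motor',len(a),cv2.minAreaRect(a[:,:2].astype(np.float32)))
```

```text
wing 601 [[138.7, -14.1, 43.5], [177.4, 15.0, 48.7]] ((158.33721923828125, 0.5117511749267578), (12.114413261413574, 45.619544982910156), 55.67033767700195)
[157.73931762   0.5981409   46.62043164] -34.09356310412089
carriage 1344 [[136.9, -24.0, 14.9], [180.4, 25.1, 18.6]] ((158.70570373535156, 0.6701641082763672), (49.59349060058594, 43.77617263793945), 89.82122802734375)
[157.19873235   0.19058227  16.90746852] 73.36719036576072
nose 1494 [[74.6, -15.7, -11.9], [199.2, 17.8, 10.4]] ((137.22976684570312, 1.1674957275390625), (49.15537643432617, 126.66546630859375), 77.95148468017578)
[118.94289265   0.66862486  -7.1308988 ] 0.24631513559607887
motor 1288 ((529.4486694335938, 98.73066711425781), (32.50739288330078, 56.85748291015625), 57.99557876586914)
```

Knob at nest (158.3, 0.5), wing at -34°, so the knob stands at about 1.30 rad and the nose at x=122 (stop ≈ 0.015). The end plate height, cheek height and carriage size all match the given values. Next, the motor.

```bash
cat >> h.py <<'E'
def yawR(a):
    c,s=np.cos(np.radians(a)),np.sin(np.radians(a));return np.array([[-c,-s,0],[-s,c,0],[0,0,-1.]])
N0=nestR();H0=N0@np.array([.4496,-.1497,-.1755])
def nest(x,y,z): return H0+N0@np.array([x,y,z])/1000   # mm -> world
def where():
    o=get_obs();print('nest mm',(N0.T@(o['position']-H0)*1000).round(1),'F nest',(N0.T@o['force']).round(1),'T',(N0.T@o['torque']).round(2),'open mm',round(o['opening']*94,1),'grip',round(o['gripper_force'],1),'q6',round(o['q'][5],2),'t',o['time_s'])
E
python3 -c "
from h import *
print(H0);go([.5294,.0985,.13],yawR(-33.5))"
```

```text
[ 0.4635724  -0.18748191  0.07281254]
travel [0.2452 0.5955 0.3347] twist [0.042  0.1631 0.157 ]
```

```bash
python3 -m pendant '{"travel":[[0.03,0.12,0],[0.245,0.595,0.335],[0.245,0.595,0.335],[0.245,0.595,0.335],[0.245,0.595,0.335],[0.245,0.595,0.335],[0.245,0.595,0.335],[0.245,0.595,0.335]],"twist":[[0.042,0.163,0.157],[0.042,0.163,0.157],[0.042,0.163,0.157],[0.042,0.163,0.157],[0.042,0.163,0.157],[0.042,0.163,0.157],[0.042,0.163,0.157],[0.042,0.163,0.157]]}' 0.35 30
python3 -c "
from h import *
go([.5294,.0985,.038],yawR(-33.5))"
```

```text
time_s: 4.2
position: [0.5293, 0.098, 0.1293]
ee_rot: [[-0.834, 0.552, -0.001], [0.552, 0.834, -0.001], [0.001, -0.001, -1.0]]
force: [-0.5, -0.5, 1.0]
opening: 0.651
gripper_force: 0.0
travel [0.0003 0.0011 0.1827] twist [-0.0003 -0.0002  0.0001]
```

```bash
python3 -m pendant '{"travel":[[0,0.001,0.08],[0,0.001,0.14],[0,0.001,0.165],[0,0.001,0.175],[0,0.001,0.183],[0,0.001,0.183],[0,0.001,0.183],[0,0.001,0.183]],"twist":[[0,0,0],[0,0,0],[0,0,0],[0,0,0],[0,0,0],[0,0,0],[0,0,0],[0,0,0]]}'
python3 -m pendant '{"travel":[[0,0,0],[0,0,0],[0,0,0],[0,0,0],[0,0,0],[0,0,0],[0,0,0],[0,0,0]],"twist":[[0,0,0],[0,0,0],[0,0,0],[0,0,0],[0,0,0],[0,0,0],[0,0,0],[0,0,0]]}' 1 30
python3 - <<'E'
from h import *
snap('wrist','w3.png')
E
```

```text
time_s: 5.2
position: [0.5303, 0.0981, 0.0388]
ee_rot: [[-0.833, 0.553, 0.001], [0.553, 0.833, 0.0], [-0.001, 0.001, -1.0]]
force: [0.2, -0.0, -1.1]
opening: 0.653
gripper_force: 0.0
time_s: 6.2
position: [0.53, 0.098, 0.0383]
ee_rot: [[-0.833, 0.553, 0.0], [0.553, 0.833, 0.0], [-0.0, 0.0, -1.0]]
force: [0.5, 0.8, 0.9]
opening: 0.398
gripper_force: 30.0
```

View pics/w3.png

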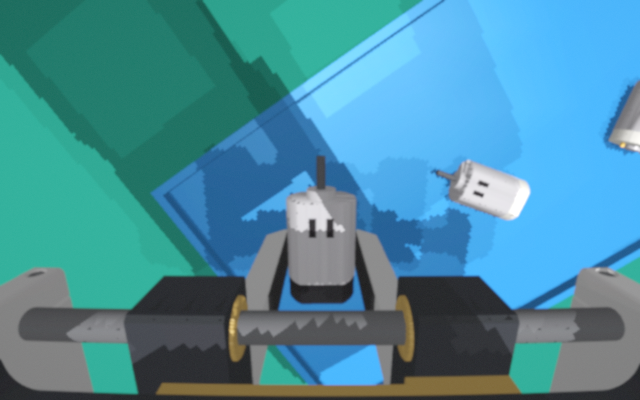

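The wrist view shows the motor held square between the pads, shaft straight up at (321,170), with the measured width at 37.4 mm.

```bash
python3 -c "
from h import *
go(nest(31.3,0,75),toolR())"
```

```text
travel [-0.1871 -0.5591 -0.2303] twist [-0.0421 -0.163  -0.1573]
```

```bash
python3 -m pendant '{"travel":[[0,0,-0.1],[-0.02,-0.06,-0.2],[-0.06,-0.16,-0.25],[-0.1,-0.28,-0.25],[-0.14,-0.4,-0.25],[-0.187,-0.5,-0.24],[-0.187,-0.559,-0.23],[-0.187,-0.559,-0.23]],"twist":[[0,0,0],[0,0,-0.04],[-0.01,-0.04,-0.08],[-0.042,-0.163,-0.157],[-0.042,-0.163,-0.157],[-0.042,-0.163,-0.157],[-0.042,-0.163,-0.157],[-0.042,-0.163,-0.157]]}' 1 35
python3 -m pendant '{"travel":[[0,0,0],[0,0,0],[0,0,0],[0,0,0],[0,0,0],[0,0,0],[0,0,0],[0,0,0]],"twist":[[0,0,0],[0,0,0],[0,0,0],[0,0,0],[0,0,0],[0,0,0],[0,0,0],[0,0,0]]}'
python3 -c "
from h import *
where();go(nest(31.3,0,30),toolR())
m,p,d=snap('wrist','w4.png')"
```

```text
time_s: 7.25
position: [0.4507, -0.1877, 0.1518]
ee_rot: [[-0.864, 0.084, 0.496], [0.073, 0.997, -0.041], [-0.498, 0.001, -0.867]]
force: [0.3, 1.0, -3.0]
opening: 0.4
gripper_force: 35.0
time_s: 8.25
position: [0.4532, -0.1866, 0.1532]
ee_rot: [[-0.863, 0.081, 0.498], [0.07, 0.997, -0.041], [-0.5, -0.0, -0.866]]
force: [0.5, 0.5, -1.9]
opening: 0.401
gripper_force: 35.0
nest mm [31.2  0.1 74.9] F nest [-0.5  0.6 -1.9] T [ 0.05  0.45 -0.02] open mm 37.7 grip 35.0 q6 -2.57 t 8.25
travel [-0.0003 -0.0001  0.0898] twist [-0.0002 -0.0001 -0.0003]
```

View pics/w4.png

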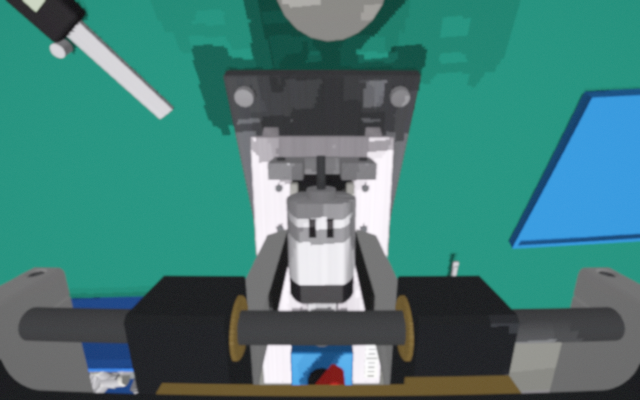

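The motor hangs straight: its shaft at (321,170) lines up with the notch between the blocks at 302 and 345. Lowering it.

```bash
python3 -m pendant '{"travel":[[0,0,0.04],[0,0,0.08],[0,0,0.09],[0,0,0.096],[0,0,0.1],[0,0,0.104],[0,0,0.108],[0,0,0.108]],"twist":[[0,0,0],[0,0,0],[0,0,0],[0,0,0],[0,0,0],[0,0,0],[0,0,0],[0,0,0]]}'
python3 -c "
from h import *
where()"
```

```text
time_s: 9.3
position: [0.4801, -0.1888, 0.1065]
ee_rot: [[-0.863, 0.081, 0.498], [0.07, 0.997, -0.041], [-0.5, -0.0, -0.866]]
force: [-0.3, 0.3, -2.1]
opening: 0.399
gripper_force: 35.0
nest mm [31.2  0.  20.9] F nest [-1.3  0.3 -1.6] T [ 0.02  0.43 -0.02] open mm 37.5 grip 35.0 q6 -2.62 t 9.3
```

```bash
python3 -m pendant '{"travel":[[0,0,0.001],[0,0,0.002],[0,0,0.0025],[0.001,0,0.0025],[0.002,0,0.0025],[0.003,0,0.0025],[0.003,0,0.0025],[0.003,0,0.0025]],"twist":[[0,0,0],[0,0,0],[0,0,0],[0,0,0],[0,0,0],[0,0,0],[0,0,0],[0,0,0]]}'
python3 -c "
from h import *
where()"
```

```text
time_s: 10.3
position: [0.4797, -0.1888, 0.105]
ee_rot: [[-0.863, 0.081, 0.499], [0.07, 0.997, -0.041], [-0.5, -0.0, -0.866]]
force: [0.9, 0.4, -1.2]
opening: 0.397
gripper_force: 35.0
nest mm [30.1 -0.  19.7] F nest [ 0.2  0.4 -1.5] T [ 0.12 -0.   -0.05] open mm 37.3 grip 35.0 q6 -2.63 t 10.3
```

```bash
python3 -m pendant '{"travel":[[0,0,0.001],[0.001,0,0.001],[0.002,0,0.001],[0.003,0,0.001],[0.003,0,0.001],[0.003,0,0.001],[0.003,0,0.001],[0.003,0,0.001]],"twist":[[0,0,0],[0,0,0],[0,0,0],[0,0,0],[0,0,0],[0,0,0],[0,0,0],[0,0,0]]}'
python3 -c "
from h import *
where()"
```

```text
time_s: 11.3
position: [0.4797, -0.1891, 0.1047]
ee_rot: [[-0.862, 0.082, 0.501], [0.071, 0.997, -0.042], [-0.502, -0.0, -0.865]]
force: [6.0, 1.6, 0.2]
opening: 0.397
gripper_force: 35.0
nest mm [29.9 -0.3 19.5] F nest [ 5.1  2.1 -2.8] T [ 0.47 -0.89 -0.14] open mm 37.3 grip 35.0 q6 -2.63 t 11.3
```

```bash
python3 -m pendant '{"travel":[[0,0,0],[0,0,0],[0,0,0],[0,0,0],[0,0,0],[0,0,-0.06],[0,0,-0.16],[0,0,-0.25]],"twist":[[0,0,0],[0,0,0],[0,0,0],[0,0,0],[0,0,0],[0,0,0],[0,0,0],[0,0,0]]}' 0.3
python3 - <<'E'
from h import *
where()
m,p,d=snap('wrist','w5.png');P=cloud(m,d);L=(P-H0)@N0*1000
s=(d>0)&(abs(L[...,1])<17)&(L[...,0]>-30)&(L[...,0]<66)&(L[...,2]>9)&(L[...,2]<40)
b=L[s];t=b[(b[:,2]>10)&(b[:,0]>2)];print(len(t),np.percentile(t,[1,50,99],0).round(1).tolist(),cv2.minAreaRect(t[:,:2].astype(np.float32)))
A=np.c_[t[:,:2],np.ones(len(t))];tt=abs(t[:,1])<8;print('tilt of top',np.linalg.lstsq(A[tt],t[tt,2],rcond=None)[0])
E
```

```text
time_s: 12.3
position: [0.4153, -0.1833, 0.2128]
ee_rot: [[-0.864, 0.081, 0.498], [0.07, 0.997, -0.041], [-0.499, -0.0, -0.866]]
force: [0.4, 0.2, 0.3]
opening: 0.699
gripper_force: 0.0
nest mm [ 28.    0.3 145.4] F nest [0.5 0.3 0.1] T [ 0.    0.2  -0.02] open mm 65.7 grip 0.0 q6 -2.55 t 12.3
2052 [[2.7, -16.2, 10.4], [28.7, -0.3, 14.8], [57.2, 15.2, 16.5]] ((30.044219970703125, -0.7947654724121094), (55.957550048828125, 32.3813362121582), 0.5912544131278992)
tilt of top [-4.27126118e-03 -6.42451145e-03  1.51683688e+01]
```

View pics/w5.png

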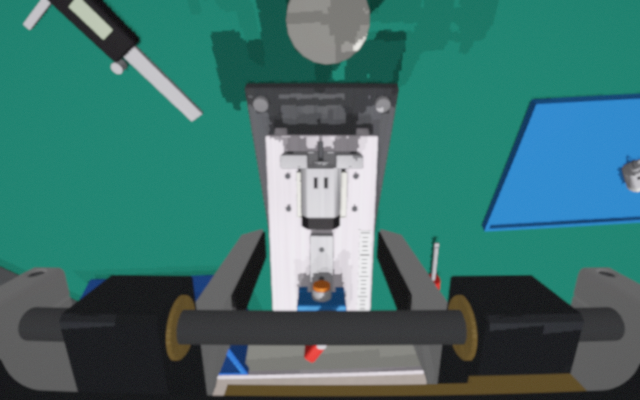

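The motor is home: its top sits level at z=15 and the rear face is at about 57. In the picture the can is at (321,200) with the shaft in the notch. The knob comes next. Joint 6 needs a half turn clockwise to have range for it.

```bash
cat >> h.py <<'E'
def knobR(th): return N0@Ro.from_euler('z',th,degrees=True).as_matrix()@np.diag([1,-1,-1.])
E
python3 -m pendant '{"travel":[[0,0,0],[-0.26,0,0.02],[-0.26,0,0.07],[-0.26,0,0.07],[-0.26,0,0.07],[-0.26,0,0.07],[-0.26,0,0.07],[-0.26,0,0.07]],"twist":[[0,0,0.06],[0,0,0.12],[0,0,0.18],[0,0,0.24],[0,0,0.3],[0,0,0.36],[0,0,0.42],[0,0,0.47]]}' 0.6
python3 -m pendant '{"travel":[[0,0,0],[0,0,0],[0,0,0],[0,0,0],[0,0,0],[0,0,0],[0,0,0],[0,0,0]],"twist":[[0,0,0.06],[0,0,0.12],[0,0,0.18],[0,0,0.24],[0,0,0.3],[0,0,0.36],[0,0,0.42],[0,0,0.47]]}'
python3 -c "
from h import *
where();go(nest(158.3,.5,90),knobR(-34.2))"
```

```text
time_s: 13.35
position: [0.5456, -0.1939, 0.246]
ee_rot: [[-0.013, 0.867, 0.498], [0.998, 0.038, -0.04], [-0.054, 0.496, -0.866]]
force: [-0.2, -0.3, -0.0]
opening: 0.399
gripper_force: 0.0
time_s: 14.35
position: [0.5456, -0.194, 0.2461]
ee_rot: [[0.862, 0.095, 0.498], [0.132, -0.99, -0.04], [0.489, 0.101, -0.866]]
force: [-0.3, 0.2, -0.5]
opening: 0.401
gripper_force: 0.0
nest mm [1.579e+02 1.000e-01 1.089e+02] F nest [-0.5  0.2 -0.3] T [-0.02  0.39  0.03] open mm 37.7 grip 0.0 q6 0.65 t 14.35
travel [ 0.0009 -0.0007  0.0379] twist [2.000e-04 2.000e-04 2.543e-01]
```

```bash
python3 -m pendant '{"travel":[[0.001,-0.001,0],[0.001,-0.001,0],[0.001,-0.001,0.02],[0.001,-0.001,0.04],[0.001,-0.001,0.06],[0.001,-0.001,0.085],[0.001,-0.001,0.105],[0.001,-0.001,0.112]],"twist":[[0,0,0.06],[0,0,0.12],[0,0,0.18],[0,0,0.24],[0,0,0.254],[0,0,0.254],[0,0,0.254],[0,0,0.254]]}'
python3 -m pendant '{"travel":[[0,0,0],[0,0,0],[0,0,0],[0,0,0],[0,0,0],[0,0,0],[0,0,0],[0,0,0]],"twist":[[0,0,0],[0,0,0],[0,0,0],[0,0,0],[0,0,0],[0,0,0],[0,0,0],[0,0,0]]}' 1 50
python3 -c "
from h import *
where()
snap('wrist','w6.png')"
```

```text
time_s: 15.35
position: [0.5739, -0.1955, 0.197]
ee_rot: [[0.673, -0.547, 0.497], [-0.612, -0.789, -0.04], [0.414, -0.278, -0.867]]
force: [-0.8, -0.1, -0.6]
opening: 0.401
gripper_force: 0.0
time_s: 16.35
position: [0.5738, -0.1966, 0.1984]
ee_rot: [[0.672, -0.548, 0.498], [-0.612, -0.79, -0.042], [0.416, -0.277, -0.866]]
force: [-5.5, -2.8, 1.4]
opening: 0.122
gripper_force: 50.0
nest mm [158.6  -0.2  53.5] F nest [-3.8 -3.2  3.8] T [-0.61  0.83 -0.05] open mm 11.4 grip 50.0 q6 1.43 t 16.35
```

View pics/w6.png

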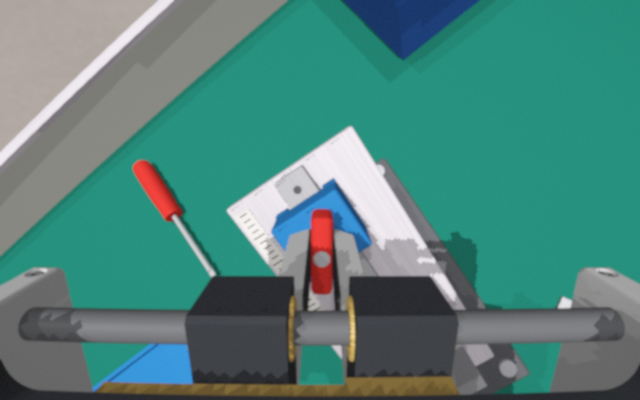

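The wing lies squarely between the pads at (320,255). Loosening it anticlockwise.

```bash
python3 -m pendant '{"travel":[[0,0,0],[0,0,0],[0,0,0],[0,0,0],[0,0,0],[0,0,0],[0,0,0],[0,0,0]],"twist":[[0,0,-0.05],[0,0,-0.1],[0,0,-0.15],[0,0,-0.2],[0,0,-0.25],[0,0,-0.3],[0,0,-0.35],[0,0,-0.37]]}'
python3 -c "
from h import *
where();o=get_obs();w=N0.T@o['ee_rot'][:,0];print('wing',np.degrees(np.arctan2(w[1],w[0])))
th=32.4
go(nest(158.3-62,.3,53.3),knobR(th))"
```

```text
time_s: 17.4
position: [0.5739, -0.1956, 0.1984]
ee_rot: [[0.769, 0.401, 0.498], [0.483, -0.875, -0.04], [0.42, 0.271, -0.866]]
force: [-3.2, -0.4, 2.8]
opening: 0.126
gripper_force: 50.0
nest mm [158.6   0.7  53.4] F nest [-1.3 -0.7  4. ] T [-0.23  0.73 -0.22] open mm 11.9 grip 50.0 q6 0.27 t 17.4
wing 32.87043305247606
travel [-0.1051 -0.0669  0.0002] twist [-0.      0.      0.0026]
```

```bash
python3 -m pendant '{"travel":[[-0.012,-0.008,0],[-0.028,-0.018,0],[-0.044,-0.028,0],[-0.06,-0.038,0],[-0.076,-0.048,0],[-0.09,-0.057,0],[-0.097,-0.062,0],[-0.097,-0.062,0]],"twist":[[0,0,0],[0,0,0],[0,0,0],[0,0,0],[0,0,0],[0,0,0],[0,0,0],[0,0,0]]}'
python3 -c "
from h import *
where()"
```

```text
time_s: 18.4
position: [0.5232, -0.1915, 0.1689]
ee_rot: [[0.77, 0.4, 0.497], [0.481, -0.876, -0.04], [0.419, 0.27, -0.867]]
force: [-5.9, 1.8, 7.8]
opening: 0.122
gripper_force: 50.0
nest mm [99.8  0.8 53.3] F nest [-1.3  1.3  9.8] T [ 0.26  0.58 -0.15] open mm 11.5 grip 50.0 q6 0.15 t 18.4
```

```bash
python3 -m pendant '{"travel":[[-0.0017,-0.0011,0],[-0.0034,-0.0022,0],[-0.0051,-0.0033,0],[-0.006,-0.004,0],[-0.0068,-0.0044,0],[-0.0068,-0.0044,0],[-0.0068,-0.0044,0],[-0.0068,-0.0044,0]],"twist":[[0,0,0],[0,0,0],[0,0,0],[0,0,0],[0,0,0],[0,0,0],[0,0,0],[0,0,0]]}'
python3 -c "
from h import *
where()"
```

```text
time_s: 19.4
position: [0.5205, -0.1913, 0.1674]
ee_rot: [[0.769, 0.4, 0.498], [0.481, -0.876, -0.04], [0.42, 0.27, -0.866]]
force: [-3.2, 3.0, 6.0]
opening: 0.127
gripper_force: 50.0
nest mm [96.7  0.8 53.3] F nest [0.1 2.7 6.9] T [ 0.39  0.22 -0.1 ] open mm 12.0 grip 50.0 q6 0.15 t 19.4
```

```bash
python3 -m pendant '{"travel":[[-0.0005,-0.0003,0],[-0.001,-0.0006,0],[-0.0015,-0.0009,0],[-0.002,-0.0013,0],[-0.0026,-0.0017,0],[-0.0026,-0.0017,0],[-0.0026,-0.0017,0],[-0.0026,-0.0017,0]],"twist":[[0,0,0],[0,0,0],[0,0,0],[0,0,0],[0,0,0],[0,0,0],[0,0,0],[0,0,0]]}'
python3 -c "
from h import *
where()"
```

```text
time_s: 20.4
position: [0.5203, -0.1914, 0.1673]
ee_rot: [[0.769, 0.399, 0.5], [0.481, -0.876, -0.04], [0.422, 0.271, -0.865]]
force: [3.7, 4.9, 6.0]
opening: 0.127
gripper_force: 50.0
nest mm [96.5  0.7 53.4] F nest [5.9 5.2 3.5] T [ 0.86 -0.65 -0.11] open mm 11.9 grip 50.0 q6 0.14 t 20.4
```

```bash
python3 -m pendant '{"travel":[[-0.001,-0.0006,0],[-0.001,-0.0006,0],[-0.001,-0.0006,0],[-0.001,-0.0006,0],[-0.001,-0.0006,0],[-0.001,-0.0006,0],[-0.001,-0.0006,0],[-0.001,-0.0006,0]],"twist":[[0,0,0],[0,0,0.055],[0,0,0.11],[0,0,0.165],[0,0,0.22],[0,0,0.275],[0,0,0.325],[0,0,0.365]]}' 1 60
python3 -c "
from h import *
where();o=get_obs();w=N0.T@o['ee_rot'][:,0];print('wing',np.degrees(np.arctan2(w[1],w[0])))"
```

```text
time_s: 21.4
position: [0.5202, -0.1922, 0.1674]
ee_rot: [[0.678, -0.538, 0.501], [-0.602, -0.797, -0.043], [0.422, -0.273, -0.865]]
force: [4.7, 2.3, 3.3]
opening: 0.121
gripper_force: 60.1
nest mm [96.4 -0.2 53.5] F nest [5.6 2.6 0.6] T [ 0.6  -0.75  0.28] open mm 11.4 grip 60.1 q6 1.29 t 21.4
wing -33.06963526443468
```

Now the last 7–8°, watching the torque.

```bash
python3 -m pendant '{"travel":[[0,0,0],[0,0,0],[0,0,0],[0,0,0],[0,0,0],[0,0,0],[0,0,0],[0,0,0]],"twist":[[0,0,0.01],[0,0,0.02],[0,0,0.03],[0,0,0.036],[0,0,0.042],[0,0,0.045],[0,0,0.045],[0,0,0.045]]}'
python3 -c "
from h import *
where();o=get_obs();w=N0.T@o['ee_rot'][:,0];print('wing',np.degrees(np.arctan2(w[1],w[0])))"
```

```text
time_s: 22.4
position: [0.5201, -0.1923, 0.1674]
ee_rot: [[0.598, -0.626, 0.501], [-0.705, -0.708, -0.043], [0.381, -0.328, -0.865]]
force: [4.2, 1.8, 4.4]
opening: 0.125
gripper_force: 60.1
nest mm [96.4 -0.3 53.5] F nest [5.8 2.1 1.8] T [ 0.57 -0.77  0.29] open mm 11.8 grip 60.1 q6 1.43 t 22.4
wing -40.92827205372581
```

```bash
python3 -m pendant '{"travel":[[0,0,0],[0,0,0],[0,0,0],[0,0,0],[0,0,0],[0,0,0],[0,0,0],[0,0,0]],"twist":[[0,0,0.006],[0,0,0.012],[0,0,0.018],[0,0,0.022],[0,0,0.022],[0,0,0.022],[0,0,0.022],[0,0,0.022]]}'
python3 -c "
from h import *
where();o=get_obs();w=N0.T@o['ee_rot'][:,0];print('wing',np.degrees(np.arctan2(w[1],w[0])))"
```

```text
time_s: 23.4
position: [0.5201, -0.1924, 0.1674]
ee_rot: [[0.555, -0.665, 0.5], [-0.751, -0.659, -0.043], [0.358, -0.352, -0.865]]
force: [5.0, 2.2, 3.4]
opening: 0.124
gripper_force: 61.6
nest mm [96.4 -0.3 53.5] F nest [5.8 2.6 0.6] T [ 0.59 -0.75  0.85] open mm 11.6 grip 61.6 q6 1.49 t 23.4
wing -44.72768812152379
```

The torque jumped to 0.85 N m, so the knob is at its end. Releasing and retreating.

```bash
python3 -m pendant '{"travel":[[0,0,0],[0,0,0],[0,0,0],[0,0,0],[0,0,-0.04],[0,0,-0.12],[0,0,-0.2],[0,0,-0.28]],"twist":[[0,0,-0.01],[0,0,-0.015],[0,0,-0.015],[0,0,-0.015],[0,0,-0.015],[0,0,-0.015],[0,0,-0.015],[0,0,-0.015]]}' 0.6
python3 -c "
from h import *
where();go(nest(170,0,220),knobR(0))"
```

```text
time_s: 24.4
position: [0.4483, -0.1857, 0.2883]
ee_rot: [[0.585, -0.641, 0.498], [-0.722, -0.691, -0.041], [0.37, -0.335, -0.866]]
force: [0.8, -1.3, 0.1]
opening: 0.398
gripper_force: 0.0
nest mm [ 94.5   0.5 194.3] F nest [ 0.8 -1.2 -0.3] T [-0.01  0.35 -0.06] open mm 37.4 grip 0.0 q6 1.48 t 24.4
travel [ 0.1125 -0.1008 -0.0516] twist [ 3.000e-04  1.000e-04 -2.349e-01]
```

```bash
python3 -m pendant '{"travel":[[-0.01,0.02,-0.05],[-0.06,0.07,-0.05],[-0.06,0.07,-0.05],[-0.06,0.07,-0.05],[-0.06,0.07,-0.05],[-0.06,0.07,-0.05],[-0.06,0.07,-0.05],[-0.06,0.07,-0.05]],"twist":[[0,0,-0.05],[0,0,-0.1],[0,0,-0.15],[0,0,-0.2],[0,0,-0.235],[0,0,-0.235],[0,0,-0.235],[0,0,-0.235]]}' 0.3
python3 - <<'E'
from h import *
where()
m,p,d=snap('wrist');L=(cloud(m,d)-H0)@N0*1000
cv2.imwrite('pics/w7.png',cv2.resize(p[0:300,170:470],None,fx=2,fy=2,interpolation=2)[:,:,::-1])
ok=(d>0)&(abs(L[...,1])<32)
def rep(nm,s):
    b=L[ok&s];w=np.linalg.svd(b[:,:2]-b[:,:2].mean(0),full_matrices=0)[2][0]
    print(nm,len(b),np.percentile(b,[1,99],0).round(1).tolist(),cv2.minAreaRect(b[:,:2].astype(np.float32)),'ang',np.degrees(np.arctan(w[1]/w[0])).round(1))
X,Z=L[...,0],L[...,2]
rep('wing',(X>60)&(X<135)&(Z>43)&(Z<60));rep('carr',(X>60)&(X<135)&(Z>14)&(Z<20));rep('motor',(X>2)&(X<66)&(Z>12)&(Z<18)&(abs(L[...,1])<17))
E
```

```text
time_s: 25.4
position: [0.3968, -0.1874, 0.2862]
ee_rot: [[0.863, -0.081, 0.498], [-0.07, -0.997, -0.041], [0.5, 0.0, -0.866]]
force: [0.1, 0.2, -0.2]
opening: 0.7
gripper_force: 0.0
nest mm [ 49.   -5.2 218.1] F nest [-0.1  0.2 -0.2] T [-0.04  0.41 -0.03] open mm 65.8 grip 0.0 q6 0.63 t 25.4
wing 548 [[78.9, -17.1, 43.5], [115.4, 16.1, 48.8]] ((97.03305053710938, -0.5004081726074219), (11.99483871459961, 45.99659729003906), 49.72804260253906) ang -40.4
carr 1235 [[76.0, -25.3, 14.6], [118.9, 23.8, 18.6]] ((97.40396118164062, -0.5439949035644531), (43.14462661743164, 49.91523742675781), 0.1038627177476883) ang 68.9
motor 1195 [[2.7, -15.8, 12.2], [57.9, 12.8, 16.5]] ((30.253488540649414, -0.9544715881347656), (56.04322052001953, 29.923524856567383), 0.2972438633441925) ang 0.0
```

View pics/w7.png

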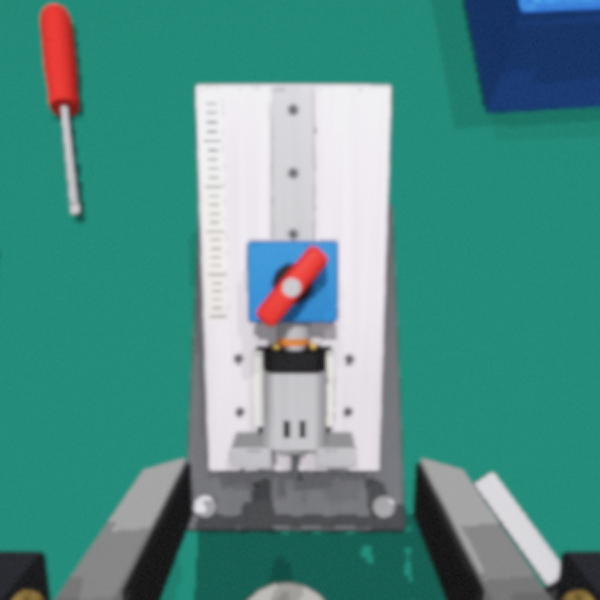

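The wing stands at -40° (fully tight), the nose is on the rear boss at (293,343), the motor is in the nest and nothing is touching. Handing in.

```bash
python3 -c "
from workcell import *
print(close_job())"
```

```text
the job is handed in; nothing more can be done
None
```

The job is handed in at about 25 s: the motor is home against the end plate, the stop's nose is on its rear boss, and the knob is turned to its end stop; the verdict was not shown.

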